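# Fetch the largest test weight from the carousel for the balance

### The job

Smoothly turn the weight carousel until the largest of its three test weights stands in the middle of the gap in the wire guard. Then lift that weight out and set it gently down, upright, on the round pan of the balance, leaving the other two weights standing in the carousel.

Things in the scene. Friction and masses are not known exactly. Their poses are not given: they have to be found in the camera images.
- turntable (a joint): Carousel: dark steel disc 280 mm across, top face 22 mm above the bench, on a fixed base. Rad, 0 at every start, counter-clockwise positive, stops at +-3.1; damped (0.1 N m + 0.4 per rad/s), stays where left; jerks topple the weights. Five pockets 72 degrees apart, 110 mm from the axis: collars 5 mm high, 42 mm across outside, 34 inside. The wanted weight starts 60 to 85 degrees off the gap, either side.
- knob_grip (a point): On the carousel's axis at the height to grip its knob, 131 mm above the bench. The knob is a black bar 60 mm long, 16 mm wide, 38 mm high (110 to 148 mm above the bench) on a post 22 mm thick; disc and knob turn as one. x runs along the bar, y across it (pinch the sides facing +y and -y), z up.
- gap (a point): Middle of the gap in the wire guard, 110 mm from the carousel's axis on the pocket circle, 22 mm above the bench (disc's top face); fixed. The guard, a steel wire grid 80 mm above the bench, covers the disc from 48 to 153 mm from the axis except the gap: 52 degrees to either side, facing roughly to the robot; nearest wires 85 mm left and right of here. x points to the axis, z up.
- weight_large_center (a point): Centre (half-way up) of the largest test weight, the wanted one: steel cylinder with knobbed top, 26 mm across, 36 mm high, 0.08 to 0.17 kg, loose in a pocket, foot 22 mm above the bench (18 mm below this point). The collar rings its lowest 5 mm with 4 mm play: keep the fingertips above the collar and grip the upper part. z is its upright axis.
- weight_medium_center (a point): Centre (half-way up) of the medium test weight, same shape, 21 mm across and 30 mm high, in another pocket. To be left in the carousel. z is its upright axis.
- weight_small_center (a point): Centre (half-way up) of the small test weight, same shape, 16 mm across and 23 mm high, in the pocket that starts nearest the gap. To be left in the carousel. z is its upright axis.
- pan (a point): Centre of the upper face of the balance's round steel pan, 100 mm across, 58 mm above the bench. The balance is a white box 200 mm deep, 150 mm wide and 48 mm high with a dark display and keys in front of the pan; it is fixed and the pan does not sink. z up.

How it is judged:
On the way:
1. the carousel is turned so that the largest weight, upright in its pocket, stands within 30 mm (about 15 degrees) of the middle of the gap, and is still (horizontal distance between weight_large_center and gap below 0.03 m and z of weight_large_center in the frame of gap below 0.022 m and angle between weight_large_center's own z axis and vertical below 0.15 rad and horizontal distance between weight_large_center and knob_grip between 0.1 and 0.12 m and velocity of joint turntable between -0.1 and 0.1 rad/s), for 0.2 s.
At the end, for the whole second after the job is handed in: The largest weight stands upright (within 0.15 rad), at rest, on the pan, its centre within 42 mm of the pan's centre; the other two weights stand in the carousel, 85 to 135 mm from its axis (horizontal distance between weight_large_center and pan below 0.042 m and z of weight_large_center in the frame of pan between 0.013 and 0.023 m and angle between weight_large_center's own z axis and vertical below 0.15 rad and linear speed of weight_large below 0.02 m/s and not (horizontal distance between weight_medium_center and knob_grip above 0.135 m) and not (horizontal distance between weight_medium_center and knob_grip below 0.085 m) and not (angle between weight_medium_center's own z axis and vertical above 0.5 rad) and not (horizontal distance between weight_small_center and knob_grip above 0.135 m) and not (horizontal distance between weight_small_center and knob_grip below 0.085 m) and not (angle between weight_small_center's own z axis and vertical above 0.5 rad)); the robot touches nothing.
It fails at once if the medium or the small weight is taken or pushed out of its pocket (nearer than 85 mm or farther than 135 mm from the axis) or knocked over (horizontal distance between any of weight_medium_center, weight_small_center and knob_grip above 0.135 m or horizontal distance between any of weight_medium_center, weight_small_center and knob_grip below 0.085 m or angle between any of weight_medium_center, weight_small_center's own z axis and vertical above 0.5 rad).
It fails at once if the largest weight is dropped onto the balance from more than about 20 mm (falling free at over 0.6 m/s near the pan) (linear speed of weight_large above 0.6 m/s and contact force between weight_large and the fingers below 0.01 N and horizontal distance between weight_large_center and pan below 0.1 m).
It also fails if it takes over 48 s, if anything falls off the work surface, if the arm or the gripper's body presses on something with over 40 N, if the wrist force passes 120 N, or if a joint passes its speed limit or range.

### The arm

A 7-joint arm with a two-finger parallel gripper is mounted at the origin on a cart in front of the work surface, level with it; the furniture and walls round the work are solid. World frame = base frame: x ahead of the robot, y to its left, z up, the work surface at z = 0. Lengths are in m, angles in rad, forces in N, time in s.
With the tool pointing down it reaches from about 0.425 to 0.925 m from the base axis. Payload 6.8 kg.
Tool frame: the origin (TCP) lies between the finger pads; the fingertips stand 14 mm ahead of it and the grasp point (between the pads) lies 5 mm behind it; z points along the fingers, y is the line along which they close (so a half turn about z gives the same grasp; the last joint's range is limited). The gripper opens to 85 mm and grips with 20 to 120 N. Pads are 22 mm wide; open, the fingers measure 114 mm over their backs; the gripper's body (76 mm by 85 mm) begins 54 mm behind the grasp point. The pads swing forward as they close: fully open they stand 13 mm farther back than shut.
Start: joints at [-1.232, 0.477, 0.022, 1.555, -0.011, 1.109, -0.083], TCP at [0.292, 0.609, 0.245] pointing down, gripper open.
Joint ranges: [-2.96, 2.96], [-0.34, 2.1], [-1.41, 1.46], [0.24, 2.44], [-1.37, 4.51], [0.17, 1.92], [-2.96, 2.96]. Speed limits (rad/s): [2.39, 2.39, 3.14, 3.14, 3.14, 3.14, 3.14].

### API

Orientations are given as a rotation vector (axis times angle).
In Python, from bench import r, imaging gives the robot as it stands.
- The arm moves only by the tool apply_moves, never from a script. Its argument "moves" is a list of rows, each a list of 2 entries, a list of its own where there are three numbers: the shift along the tool's x, y, z in cm, then the turn about the tool's z in rad. In form: [[[tx, ty, tz], roll], ...]. A call has 1 to 10 rows; each row is the pose to reach, as a shift and turn from the pose commanded when the call began, along the tool's axes at that moment; what a row does not reach only later rows make up. A row lasts 1/12 s, in which the tool goes at most 41.7 mm and 7.16 degrees, less where a joint would pass 70% of its speed; a pose out of reach is approached as far as the arm can. A call with a gripper value outside its range is refused whole. "claw" is the opening, from 0 (shut) to 1 (fully open), set as the call begins (left out, the last holds). The fingers move at their own pace and stop on an object; "grip_force" is the grip in N (left out, the last holds). Time passes only in rows, so rows that repeat a pose let the fingers close. It gives the time, the measured TCP pose, the force and the opening at its end, in the units of the state.
- r.get_obs(): the state, without advancing time (a new reading comes with each control period).
- imaging.grab_frame(name): name is "side" or "top"; returns a dict with "frame" (480x640x3 uint8, blue, green, red), "intrinsics" (3x3 intrinsics, pixels), "k1" (the pictures are not rectified: a ray, as slopes to the right and down, at radius r is drawn at 1 + k1 r^2 times it, then the intrinsics apply), "T" (4x4, takes a point from camera to world coordinates). Camera axes: x right, y up, looking along -z (the intrinsics and any distortion apply to the point x, -y, -z); pixel columns grow to the right and rows downward; lengths in m; the calibration is good to about 2 mm. A picture is of the moment at which its call begins. There is no depth.
- r.hand_in(): hands the job in, once; it reports no verdict.
The state is a dict: "clock": time; "joints": joint angles; "qvel": joint speeds; "tau": joint torques, N m; "tcp_pos": TCP position; "orientation": TCP orientation; "contact_force": force on the tool from outside, world axes, zero at the start; "moment": the same for the moment, N m; "grip_width": finger opening in m.
Only numpy, scipy, OpenCV 4.12 (cv2) and the standard library are available. Lean on these libraries where they do the work, as an engineer would, in place of code of your own. Each camera call takes 0.05 s, during which the arm holds its last target. There are 200 camera calls.

## Working session

There is one attempt and no reset: what is moved stays moved. The work goes in short steps, Python scripts to look and compute and a tool call to move; the robot and the scene stay as the last step left them, time stands still between calls to the robot, and variables do not carry over. Pictures are saved under pics/ and viewed, on a budget of 10 in all, crops included, one or two more only if the job needs it, and the job is handed in when it is done.

Besides the shell and the picture viewer there is one more tool, called after "Request:" as name(argument=value, ...), one argument or row to a line, values as JSON. apply_moves: Moves the arm, as the interface text tells. Its arguments: {"type":"object","properties":{"moves":{"type":"array","items":{"type":"array"}},"claw":{"type":"number"},"grip_force":{"type":"number"}},"required":["moves"]}

```bash
ls; mkdir -p pics
python3 - <<'E'
from bench import r, imaging
import cv2
for n in("top","side"):
    f=imaging.grab_frame(n); cv2.imwrite(f"pics/{n}0.png",f["frame"])
    print(n,f["intrinsics"],f["k1"],f["T"].round(3) if hasattr(f["T"],'round') else f["T"])
print(r.get_obs())
E
```

```text
pics
top [[522.5926015    0.         320.64497043]
 [  0.         522.5926015  245.30829815]
 [  0.           0.           1.        ]] -0.11261978633826361 [[ 2.500e-02  9.930e-01 -1.140e-01  4.110e-01]
 [-1.000e+00  2.500e-02 -2.000e-03  1.200e-02]
 [ 1.000e-03  1.140e-01  9.930e-01  1.202e+00]
 [ 0.000e+00  0.000e+00  0.000e+00  1.000e+00]]
side [[478.16230744   0.         315.33472293]
 [  0.         478.16230744 232.04180359]
 [  0.           0.           1.        ]] -0.12399508652558006 [[-1.     0.01   0.023  0.565]
 [ 0.019 -0.344  0.939  0.894]
 [ 0.017  0.939  0.344  0.463]
 [ 0.     0.     0.     1.   ]]
{'clock': 0.1, 'joints': array([-1.23208209,  0.47770492,  0.02235513,  1.55633201, -0.01148483,
        1.10928384, -0.08309658]), 'qvel': array([ 7.02647559e-04, -1.49695067e-03, -8.18078058e-04, -2.39104333e-03,
       -8.38282650e-05,  7.48756927e-04,  1.53564216e-04]), 'tau': array([ 4.73768654e-03, -5.97767508e+01,  1.61422905e+00, -2.81954277e+01,
        1.29595469e-02,  4.98993948e-03,  2.46019738e-06]), 'tcp_pos': array([0.29146795, 0.60827887, 0.24444024]), 'orientation': array([-6.95951388e-01, -3.06330802e+00,  2.48838347e-03]), 'contact_force': array([-0.49313667,  0.67862913,  0.39677893]), 'moment': array([ 0.01117682,  0.06359061, -0.0314114 ]), 'grip_width': 0.0853682567424015}
```

View pics/top0.png

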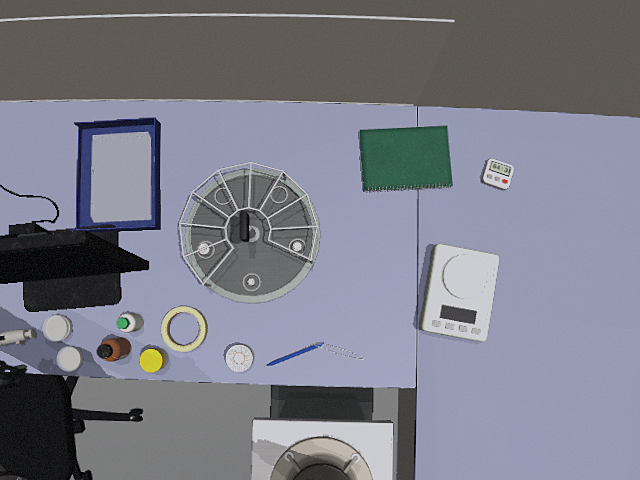

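View pics/side0.png

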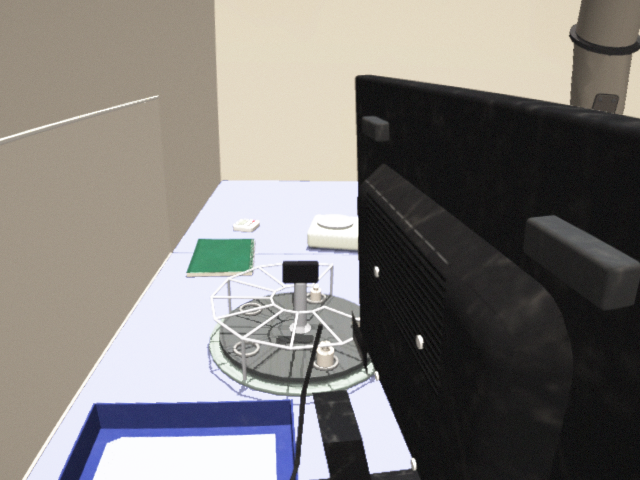

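The top view shows the carousel around (250,232), with weights near (205,248), (297,245) and (251,282). The balance pan is near (466,274). The side view shows two of the weights, the knob, and the monitor standing beside the carousel. I'll enlarge the carousel next.

```bash
cat > h.py <<'E'
import numpy as np, cv2
from bench import r, imaging
def ray(f,u,v):
    K=np.array(f["intrinsics"]);k=f["k1"];T=np.array(f["T"])
    d=np.array([(u-K[0,2])/K[0,0],(v-K[1,2])/K[1,1]]);s=d.copy()
    for _ in range(20): s=d/(1+k*(s@s))
    return T[:3,3],T[:3,:3]@np.array([s[0],-s[1],-1.])
def onz(f,u,v,z):
    o,d=ray(f,u,v); return (o+d*(z-o[2])/d[2]).round(4)
def proj(f,p):
    T=np.array(f["T"]);K=np.array(f["intrinsics"]);c=T[:3,:3].T@(np.array(p)-T[:3,3])
    s=np.array([c[0],-c[1]])/-c[2]; s=s*(1+f["k1"]*(s@s)); return (s*[K[0,0],K[1,1]]+K[:2,2]).round(1)
E
python3 - <<'E'
from h import *
f=imaging.grab_frame("top"); im=f["frame"]
c=im[155:310,170:330]; cv2.imwrite("pics/c1.png",cv2.resize(c,None,fx=3.8,fy=3.8,interpolation=cv2.INTER_CUBIC))
E
```

```text
(no output)
```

View pics/c1.png

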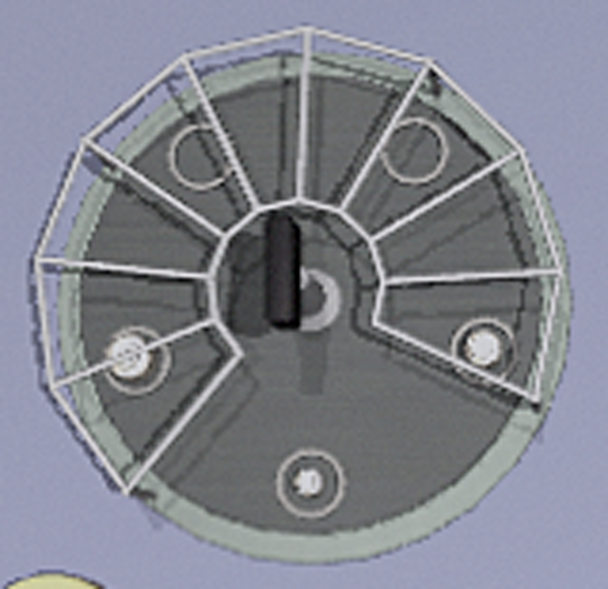

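The crop shows five collars, at about (128,359), (311,484), (485,350), (415,150) and (201,157). The left weight, at (130,354), looks larger than the right one at (485,346). The gap's edge wires end at (128,490) and (540,402), and the knob bar runs almost straight up and down at x≈284.

Run:
```python
from h import *
f=imaging.grab_frame("top"); im=f["frame"]
P=lambda x,y,z: onz(f,170+x/3.8,155+y/3.8,z)
C=[P(*p,.025)[:2] for p in((128,359),(311,484),(485,350),(415,150),(201,157))]
ax=np.mean(C,0); print("axis",ax,[(np.linalg.norm(c-ax).round(4),np.degrees(np.arctan2(*(c-ax)[::-1])).round(1)) for c in C])
for n,p in(("gapL",(128,490)),("gapR",(540,402)),("gLi",(240,354)),("gRi",(376,322))):
    q=P(*p,.08)[:2]-ax; print(n,np.linalg.norm(q).round(3),np.degrees(np.arctan2(q[1],q[0])).round(1))
g=cv2.cvtColor(im,cv2.COLOR_BGR2GRAY)
for n,y0 in(("left",(204,248)),("right",(297,246)),("small",(251,282))):
    s=im[y0[1]-8:y0[1]+9,y0[0]-8:y0[0]+9]; m=(s.min(2)>170).astype(np.uint8)
    M=cv2.moments(m,True); print(n,m.sum(),np.sqrt(m.sum()*4/np.pi),onz(f,y0[0]-8+M["m10"]/M["m00"],y0[1]-8+M["m01"]/M["m00"],.05))
# knob
for a in((270,212),(298,212),(270,326),(298,328)): print("knob",P(*a,.148))
# pan
hsv=cv2.cvtColor(im,cv2.COLOR_BGR2HSV)
gb=cv2.GaussianBlur(g[235:320,420:510],(3,3),0)
cc=cv2.HoughCircles(cv2.resize(gb,None,fx=4,fy=4,interpolation=cv2.INTER_CUBIC),cv2.HOUGH_GRADIENT,1,200,param1=80,param2=20,minRadius=70,maxRadius=130)
print(cc)
for c in cc[0][:2]: print("pan",onz(f,420+c[0]/4,235+c[1]/4,.058),c[2]/4, 522.6*.05/1.15)
for p in((148,265),(157,230)): print("monitor",onz(f,*p,.3),onz(f,*p,0))
```

```text
axis [0.56824 0.17308] [(np.float64(0.1135), np.float64(110.1)), (np.float64(0.1108), np.float64(-176.6)), (np.float64(0.111), np.float64(-104.6)), (np.float64(0.1109), np.float64(-33.5)), (np.float64(0.1093), np.float64(38.8))]
gapL 0.15 142.8
gapR 0.155 -113.9
gLi 0.05 143.3
gRi 0.051 -112.6
left 86 10.464157913908982 [0.5298 0.2741 0.05  ]
right 88 10.585134856802455 [0.5388 0.0683 0.05  ]
small 40 7.136496464611085 [0.4591 0.1652 0.05  ]
knob [0.5986 0.1786 0.148 ]
knob [0.599  0.1634 0.148 ]
knob [0.5366 0.1758 0.148 ]
knob [0.5359 0.1607 0.148 ]
[[[176.5 164.5  90.6]]]
pan [ 0.4815 -0.305   0.058 ] 22.65 22.721739130434788
monitor [0.4716 0.3146 0.3   ] [0.4919 0.4154 0.    ]
monitor [0.5338 0.3023 0.3   ] [0.5748 0.3989 0.    ]
```

The gap's middle lies at about -165.5°, which puts the left weight 84° off and the right one 61° off. Both fit the brief, so size has to decide. I'll compare the two in the side view.

Run:
```python
from h import *
f=imaging.grab_frame("side"); im=f["frame"]
for n,w in(("L",(.5298,.277)),("R",(.5395,.066))):
    for z in(.022,.052,.058): print(n,z,proj(f,[*w,z]))
    a=proj(f,[w[0]-.013,w[1],.035]);b=proj(f,[w[0]+.013,w[1],.035]); print("px for 26mm",a-b)
a=cv2.resize(im[330:375,295:355],None,fx=6,fy=6,interpolation=cv2.INTER_CUBIC);b=cv2.resize(im[275:320,285:345],None,fx=6,fy=6,interpolation=cv2.INTER_CUBIC)
t=imaging.grab_frame("top")["frame"]
c=np.hstack([cv2.resize(t[230:265,185:225],(360,315),interpolation=cv2.INTER_CUBIC),cv2.resize(t[230:265,277:317],(360,315),interpolation=cv2.INTER_CUBIC)])
cv2.imwrite("pics/s1.png",np.vstack([np.hstack([a,b]),c]))
```

```text
L 0.022 [325.6 362.8]
L 0.052 [326.1 346.4]
L 0.058 [326.2 343.1]
px for 26mm [17.   0.1]
R 0.022 [316.5 298.4]
R 0.052 [316.8 284.6]
R 0.058 [316.8 281.8]
px for 26mm [13.4  0.1]
```

View pics/s1.png

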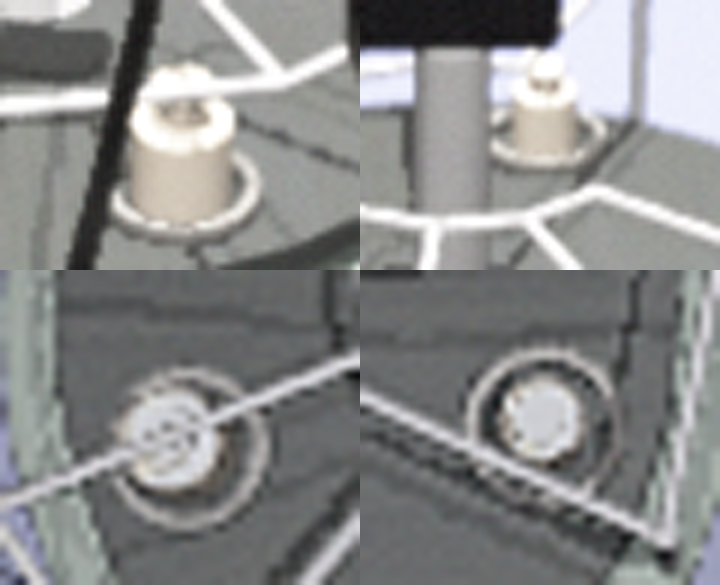

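The left weight measures about 27 mm wide in the side view and the right one about 21 mm, so the left is the large one. It needs a turn of +84° (1.47 rad). Before moving I'll check clearance to the monitor.

Run:
```python
from h import *
t=imaging.grab_frame("top"); s=imaging.grab_frame("side")
def tri(a,b):
    o1,d1=ray(t,*a);o2,d2=ray(s,*b)
    k=np.linalg.lstsq(np.c_[d1,-d2],o2-o1,rcond=None)[0]; p,q=o1+d1*k[0],o2+d2*k[1]
    return ((p+q)/2).round(3),np.linalg.norm(p-q).round(3)
for a in((148,265),(108,232),(105,265)):
  for b in((358,77),(362,350),(380,170),(362,190)): print(a,b,*tri(a,b))
for p in((0,270),(0,285),(100,272)): print(p,onz(t,*p,.3),onz(t,*p,.4))
```

```text
(148, 265) (358, 77) [0.48  0.265 0.442] 0.036
(148, 265) (362, 350) [0.487 0.377 0.113] 0.005
(148, 265) (380, 170) [0.47  0.304 0.331] 0.0
(148, 265) (362, 190) [0.482 0.311 0.306] 0.021
(108, 232) (358, 77) [0.507 0.33  0.445] 0.004
(108, 232) (362, 350) [0.523 0.451 0.167] 0.046
(108, 232) (380, 170) [0.502 0.374 0.349] 0.041
(108, 232) (362, 190) [0.513 0.382 0.327] 0.024
(105, 265) (358, 77) [0.482 0.33  0.444] 0.045
(105, 265) (362, 350) [0.489 0.45  0.161] 0.021
(105, 265) (380, 170) [0.473 0.372 0.346] 0.014
(105, 265) (362, 190) [0.484 0.38  0.324] 0.033
(0, 270) [0.4542 0.5926 0.3   ] [0.4494 0.5282 0.4   ]
(0, 285) [0.4271 0.5903 0.3   ] [0.4253 0.5261 0.4   ]
(100, 272) [0.4567 0.401  0.3   ] [0.4516 0.3579 0.4   ]
```

Request:
apply_moves(
  moves=[
    [[-0.8, -0.9, 0], 0.06],
    [[-2.3, -2.6, 0], 0.17],
    [[-4.6, -5.2, 0], 0.29],
    [[-6.9, -7.8, 0], 0.41],
    [[-9.4, -10.6, 0], 0.53],
    [[-11.8, -13.5, 0], 0.65],
    [[-14.3, -16.3, 0], 0.77],
    [[-16.6, -18.9, 0], 0.88],
    [[-18.1, -20.6, 0], 0.96],
    [[-19.1, -21.7, 0], 1.0],
  ],
  claw=1,
  grip_force=40,
)

```text
clock: 1.23
tcp_pos: [0.371, 0.3275, 0.2455]
orientation: [2.088, 2.347, -0.0]
contact_force: [0.4, 0.2, 0.9]
grip_width: 0.0854
```

```bash
cat >> h.py <<'E'
from scipy.spatial.transform import Rotation as Ro
def to(p,yaz=None):
    o=r.get_obs();R=Ro.from_rotvec(o["orientation"]).as_matrix()
    a=np.degrees(np.arctan2(R[1,1],R[0,1]))
    print("tcp",o["tcp_pos"].round(4),"yaz",a.round(1),"tilt",R[2,2].round(4),"j7",o["joints"][6].round(2),"t",o["clock"])
    print(" shift cm",(R.T@(np.array(p)-o["tcp_pos"])*100).round(2), None if yaz is None else "roll %.3f"%-np.radians((yaz-a+180)%360-180))
E
python3 - <<'E'
from h import *
to([.46,.22,.23],-87.3); to([.5675,.1715,.2],-87.3)
E
```

```text
tcp [0.371  0.3275 0.2455] yaz 6.7 tilt -1.0 j7 -0.67 t 1.2333
 shift cm [-11.71   7.58   1.56] roll 1.641
tcp [0.371  0.3275 0.2455] yaz 6.7 tilt -1.0 j7 -0.67 t 1.2333
 shift cm [-17.79  17.69   4.56] roll 1.641
```

Request:
apply_moves(
  moves=[
    [[-1.2, 0.8, 0.2], 0.08],
    [[-3.7, 2.4, 0.5], 0.2],
    [[-6.7, 4.3, 0.9], 0.32],
    [[-9.4, 6.1, 1.2], 0.44],
    [[-11.6, 7.9, 1.6], 0.56],
    [[-13.4, 10.5, 2.1], 0.68],
    [[-15.0, 13.2, 2.7], 0.8],
    [[-16.6, 15.7, 3.3], 0.92],
    [[-17.5, 17.2, 3.8], 1.03],
    [[-17.8, 17.7, 4.0], 1.1],
  ],
)

```text
clock: 2.07
tcp_pos: [0.5704, 0.1744, 0.2047]
orientation: [3.005, 0.91, 0.001]
contact_force: [0.2, 0.0, 1.6]
grip_width: 0.085
```

Run:
```python
from h import *
to([.5675,.1715,.128],-87.3)
```

```text
tcp [0.5704 0.1744 0.2047] yaz -56.3 tilt -1.0 j7 -1.13 t 2.0667
 shift cm [-0.41  0.07  7.67] roll 0.541
```

Request:
apply_moves(
  moves=[
    [[0, 0, 0], 0.12],
    [[-0.2, 0, 0], 0.24],
    [[-0.3, 0.1, 0], 0.36],
    [[-0.3, 0.1, 0.5], 0.48],
    [[-0.3, 0.1, 1], 0.54],
    [[-0.3, 0.1, 1.5], 0.54],
    [[-0.3, 0.1, 1.5], 0.54],
    [[-0.3, 0.1, 1.5], 0.54],
  ],
)

```text
clock: 2.73
tcp_pos: [0.5658, 0.1738, 0.19]
orientation: [3.14, 0.091, -0.001]
contact_force: [0.3, -0.4, -1.0]
grip_width: 0.0858
```

Run:
```python
from h import *
to([.5675,.1715,.128],-87.3)
t=imaging.grab_frame("top")["frame"]; s=imaging.grab_frame("side")["frame"]
c=cv2.resize(t[150:310,150:350],(700,560)); cv2.imwrite("pics/k.png",np.hstack([cv2.resize(t[150:310,150:350],(400,320)),cv2.resize(s[180:400,200:400],(352,320))[:, :]]))
```

```text
tcp [0.5658 0.1738 0.19  ] yaz -86.7 tilt -1.0 j7 -1.58 t 2.7333
 shift cm [0.16 0.24 6.2 ] roll 0.011
```

View pics/k.png

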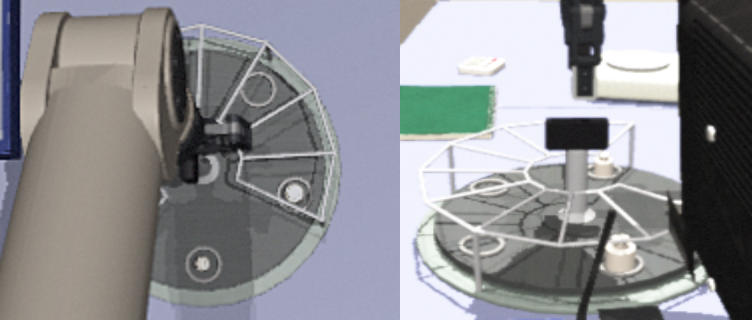

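The gripper hangs centred above the knob, and the scene below is undisturbed. I'll descend and close on the bar.

Request:
apply_moves(
  moves=[
    [[0.1, 0.1, 0.7], 0.01],
    [[0.2, 0.2, 2.0], 0.01],
    [[0.2, 0.2, 3.5], 0.01],
    [[0.2, 0.2, 4.8], 0.01],
    [[0.2, 0.2, 5.7], 0.01],
    [[0.2, 0.2, 6.2], 0.01],
    [[0.2, 0.2, 6.2], 0.01],
  ],
  claw=0.5,
)

```text
clock: 3.42
tcp_pos: [0.5672, 0.171, 0.1268]
orientation: [3.14, 0.07, -0.003]
contact_force: [-0.2, 0.8, 0.5]
grip_width: 0.0425
```

Request:
apply_moves(
  moves=[
    [[0, 0, 0], 0],
    [[0, 0, 0], 0],
    [[0, 0, 0], 0],
    [[0, 0, 0], 0],
    [[0, 0, 0], 0],
    [[0, 0, 0], 0],
    [[0, 0, 0], 0],
    [[0, 0, 0], 0],
    [[0, 0, 0], 0],
  ],
  claw=0,
  grip_force=30,
)

```text
clock: 4.17
tcp_pos: [0.5684, 0.1741, 0.1291]
orientation: [-3.138, -0.074, -0.002]
contact_force: [-0.3, 5.5, -1.6]
grip_width: 0.0156
```

Run:
```python
from h import *
to([.5675,.1715,.128],-87.3); o=r.get_obs(); print(o["contact_force"],o["moment"],o["grip_width"])
```

```text
tcp [0.5684 0.1741 0.1291] yaz -87.3 tilt -1.0 j7 -1.53 t 4.1667
 shift cm [-0.1   0.25  0.11] roll -0.000
[-0.32025901  5.4848539  -1.61661224] [ 0.81082975 -0.03389275  0.01021353] 0.015609497272788406
```

Request:
apply_moves(
  moves=[
    [[0, -0.15, 0], -0.005],
    [[0, -0.3, 0], -0.015],
    [[0, -0.3, 0], -0.03],
    [[0, -0.3, 0], -0.05],
    [[0, -0.3, 0], -0.08],
    [[0, -0.3, 0], -0.12],
    [[0, -0.3, 0], -0.16],
    [[0, -0.3, 0], -0.2],
    [[0, -0.3, 0], -0.245],
    [[0, -0.3, 0], -0.29],
  ],
)

```text
clock: 5.0
tcp_pos: [0.5684, 0.1738, 0.129]
orientation: [-3.097, -0.527, -0.002]
contact_force: [-0.1, -1.2, 5.6]
grip_width: 0.0153
```

Request:
apply_moves(
  moves=[
    [[0, 0, 0], -0.045],
    [[0, 0, 0], -0.09],
    [[0, 0, 0], -0.135],
    [[0, 0, 0], -0.18],
    [[0, 0, 0], -0.225],
    [[0, 0, 0], -0.27],
    [[0, 0, 0], -0.315],
    [[0, 0, 0], -0.36],
    [[0, 0, 0], -0.405],
    [[0, 0, 0], -0.45],
  ],
)

```text
clock: 5.83
tcp_pos: [0.5688, 0.1732, 0.129]
orientation: [2.901, 1.203, 0.002]
contact_force: [-0.3, -1.7, 4.1]
grip_width: 0.0153
```

Request:
apply_moves(
  moves=[
    [[0, 0, 0], -0.045],
    [[0, 0, 0], -0.09],
    [[0, 0, 0], -0.135],
    [[0, 0, 0], -0.18],
    [[0, 0, 0], -0.225],
    [[0, 0, 0], -0.27],
    [[0, 0, 0], -0.315],
    [[0, 0, 0], -0.36],
    [[0, 0, 0], -0.405],
    [[0, 0, 0], -0.45],
  ],
)

```text
clock: 6.67
tcp_pos: [0.5693, 0.1729, 0.129]
orientation: [2.559, 1.819, 0.003]
contact_force: [3.5, -2.9, 2.4]
grip_width: 0.016
```

Request:
apply_moves(
  moves=[
    [[0, 0, 0], -0.045],
    [[0, 0, 0], -0.09],
    [[0, 0, 0], -0.13],
    [[0, 0, 0], -0.165],
    [[0, 0, 0], -0.195],
    [[0, 0, 0], -0.22],
    [[0, 0, 0], -0.24],
    [[0, 0, 0], -0.255],
    [[0, 0, 0], -0.265],
    [[0, 0, 0], -0.27],
  ],
)

```text
clock: 7.5
tcp_pos: [0.5696, 0.1728, 0.129]
orientation: [2.292, 2.145, 0.003]
contact_force: [5.1, -3.5, 1.2]
grip_width: 0.0154
```

Run:
```python
from h import *
to([.5675,.1735,.128],-3.3); o=r.get_obs(); print(o["contact_force"],o["moment"],o["grip_width"])
f=imaging.grab_frame("side");s=f["frame"]
print(proj(f,[.4615,.146,.05]))
cv2.imwrite("pics/turned.png",cv2.resize(s[230:420,190:390],(600,570)))
```

```text
tcp [0.5696 0.1728 0.129 ] yaz -3.8 tilt -1.0 j7 -0.32 t 7.5
 shift cm [ 0.05 -0.22  0.1 ] roll -0.009
[ 5.05518166 -3.52373785  1.15226125] [-0.65827417 -0.66060539 -0.17965093] 0.015392663141511501
[361.5 305.9]
```

View pics/turned.png

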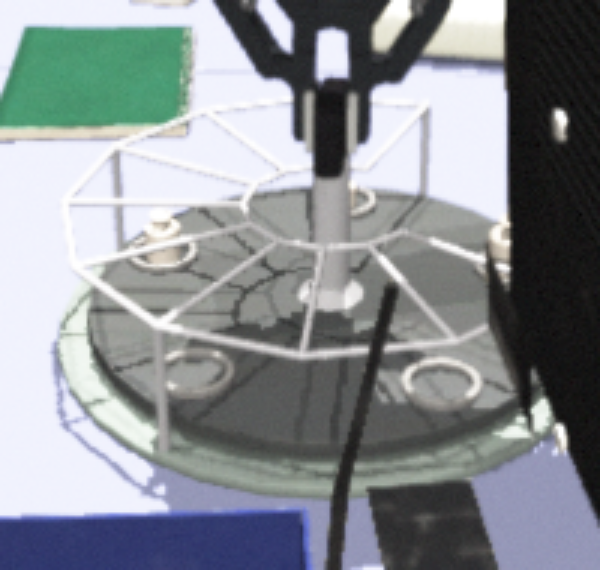

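The carousel has turned, with the small weight now at left and the large one near the gap, partly hidden by the monitor. I'll release the knob, rise, and move aside for a clear top view.

Request:
apply_moves(
  moves=[
    [[0, 0, 0], 0],
    [[0, 0, 0], 0],
    [[0, 0, 0], 0],
    [[0, 0, 0], 0],
    [[0, 0, 0], 0],
    [[0, 0, -0.6], 0],
    [[0, 0, -2], 0],
    [[0, 0, -4], 0],
    [[0, 0, -6], 0],
    [[-1, -0.2, -7], 0],
  ],
  claw=0.6,
)

```text
clock: 8.38
tcp_pos: [0.5663, 0.1669, 0.201]
orientation: [2.29, 2.15, 0.007]
contact_force: [1.3, -0.1, 1.8]
grip_width: 0.0513
```

Request:
apply_moves(
  moves=[
    [[-2, -0.4, 0], 0],
    [[-5, -0.8, 0], 0],
    [[-9, -1.4, 0], 0],
    [[-13, -2, 0], 0],
    [[-17, -2.6, 0], 0],
    [[-21, -3.2, 0], 0],
    [[-25, -3.8, 0], 0],
    [[-28.5, -4.3, 0], 0],
    [[-31, -4.6, 0], 0],
    [[-32, -4.8, 0], 0],
  ],
)

```text
clock: 9.22
tcp_pos: [0.494, -0.1567, 0.1986]
orientation: [2.3, 2.139, -0.002]
contact_force: [-0.1, -0.5, 0.2]
grip_width: 0.0514
```

Run:
```python
from h import *
f=imaging.grab_frame("top"); im=f["frame"]
print(proj(f,[.4625,.1455,.055]))
cv2.imwrite("pics/c2.png",cv2.resize(im[155:310,170:330],None,fx=3.8,fy=3.8,interpolation=cv2.INTER_CUBIC))
to([.4625,.1455,.15],-3.8)
```

```text
[259.7 279.8]
tcp [ 0.4941 -0.1567  0.1985] yaz -4.2 tilt -1.0 j7 0.26 t 9.2667
 shift cm [29.91 -5.35  4.81] roll -0.007
```

View pics/c2.png

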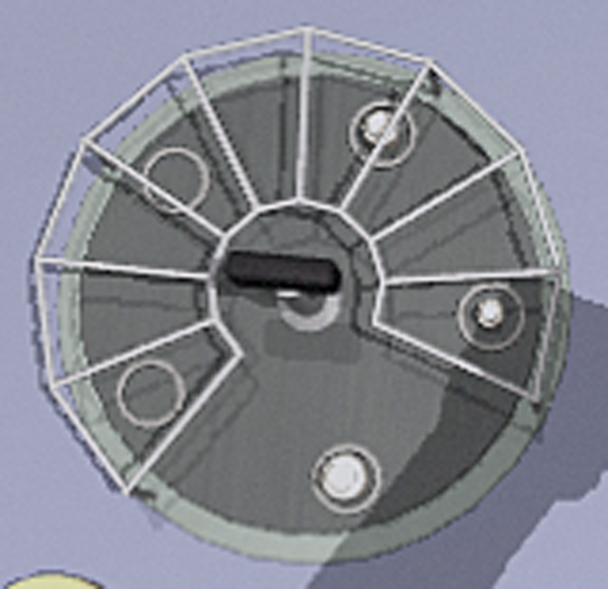

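The large weight stands upright in its pocket at crop (343,476). In the full image that is (260.3,280.3), against a predicted (259.7,279.8). The medium and small weights are still in their pockets. Now its position:

Run:
```python
from h import *
f=imaging.grab_frame("top"); im=f["frame"]
s=im[268:293,248:273].min(2); m=(s>150).astype(np.uint8)
n,l,st,ce=cv2.connectedComponentsWithStats(m); i=1+np.argmax(st[1:,4]); print(st[1:],ce[1:])
c=ce[i]+[248,268]
p=onz(f,*c,.05); print("weight",p, "pocket",onz(f,170+347/3.8,155+479/3.8,.025))
to([p[0],p[1],.13],-4.2)
```

```text
[[  5   4  17  18 163]
 [  4  11   1   2   2]] [[12.80368098 12.17177914]
 [ 4.         11.5       ]]
weight [0.462  0.1437 0.05  ] pocket [0.4612 0.1453 0.025 ]
tcp [ 0.495  -0.1539  0.1984] yaz -4.0 tilt -1.0 j7 0.26 t 9.3167
 shift cm [29.46 -5.39  6.83] roll 0.003
```

Request:
apply_moves(
  moves=[
    [[1.5, -0.3, 0], 0],
    [[5, -1, 0], 0],
    [[9, -1.7, 0], 0],
    [[13, -2.4, 0], 0],
    [[17, -3.1, 0], 0],
    [[21, -3.8, 0], 0],
    [[24.5, -4.4, 0.5], 0],
    [[27.5, -5, 1.5], 0],
    [[29.2, -5.3, 3], 0],
    [[29.6, -5.3, 4], 0],
  ],
)

```text
clock: 10.15
tcp_pos: [0.4609, 0.1534, 0.1573]
orientation: [-2.282, -2.156, -0.001]
contact_force: [0.1, -0.4, -0.1]
grip_width: 0.0512
```

Request:
apply_moves(
  moves=[
    [[0, 0, 0], 0],
    [[0, 0, 0], 0],
    [[0, 0, 0], 0],
  ],
)

```text
clock: 10.4
tcp_pos: [0.4631, 0.1462, 0.1587]
orientation: [2.295, 2.145, -0.0]
contact_force: [1.0, 0.4, -0.7]
grip_width: 0.0513
```

Run:
```python
from h import *
to([.463,.1455,.043],-4)
```

```text
tcp [0.4631 0.1462 0.1587] yaz -3.9 tilt -1.0 j7 -0.41 t 10.4
 shift cm [-7.000e-02 -1.000e-02  1.157e+01] roll 0.002
```

Request:
apply_moves(
  moves=[
    [[-0.1, 0, 0.6], 0],
    [[-0.1, 0, 2], 0],
    [[-0.1, 0, 3.8], 0],
    [[-0.1, 0, 5.6], 0],
    [[-0.1, 0, 7.2], 0],
    [[-0.1, 0, 8.4], 0],
    [[-0.1, 0, 9], 0],
    [[-0.1, 0, 9], 0],
  ],
)

```text
clock: 11.07
tcp_pos: [0.4624, 0.1451, 0.0674]
orientation: [-2.295, -2.145, 0.003]
contact_force: [0.3, -0.5, -0.5]
grip_width: 0.0514
```

Request:
apply_moves(
  moves=[
    [[0, 0, 0.3], 0],
    [[0, 0, 0.8], 0],
    [[0, 0, 1.4], 0],
    [[0, 0, 2], 0],
    [[0, 0, 2.4], 0],
    [[0, 0, 2.5], 0],
    [[0, 0, 2.5], 0],
    [[0, 0, 2.5], 0],
  ],
)

```text
clock: 11.73
tcp_pos: [0.4628, 0.1463, 0.0433]
orientation: [-2.294, -2.147, 0.0]
contact_force: [0.3, -0.6, 0.8]
grip_width: 0.051
```

Run:
```python
from h import *
to([.463,.1455,.043],-4); o=r.get_obs(); print(o["contact_force"],o["grip_width"])
f=imaging.grab_frame("top"); im=f["frame"]
g=imaging.grab_frame("side")["frame"]
cv2.imwrite("pics/g.png",np.hstack([cv2.resize(im[200:320,190:330],(420,360)),cv2.resize(g[250:370,300:420],(360,360))]))
```

```text
tcp [0.4628 0.1463 0.0433] yaz -3.8 tilt -1.0 j7 -0.34 t 11.7333
 shift cm [-0.08  0.03  0.03] roll 0.004
[ 0.31882356 -0.56334782  0.75509547] 0.0510190307809536
```

View pics/g.png

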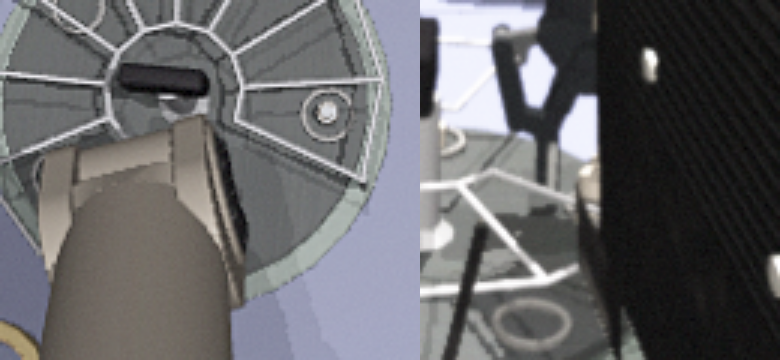

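The side view shows the inner finger lowered beside the weight, whose edge appears at crop (590,180). There is no contact so far, so I'll close gently.

Request:
apply_moves(
  moves=[
    [[0, 0, 0], 0],
    [[0, 0, 0], 0],
    [[0, 0, 0], 0],
    [[0, 0, 0], 0],
    [[0, 0, 0], 0],
    [[0, 0, 0], 0],
    [[0, 0, 0], 0],
    [[0, 0, 0], 0],
  ],
  claw=0.15,
  grip_force=30,
)

```text
clock: 12.5
tcp_pos: [0.4629, 0.1464, 0.0436]
orientation: [2.294, 2.147, 0.001]
contact_force: [-0.9, 0.1, 5.8]
grip_width: 0.0249
```

Request:
apply_moves(
  moves=[
    [[0, 0, -0.2], 0],
    [[0, 0, -0.6], 0],
    [[0, 0, -1.2], 0],
    [[0, 0, -2], 0],
    [[0, 0, -3.2], 0],
    [[0, 0, -4.6], 0],
    [[0, 0, -6.2], 0],
    [[0, 0, -8], 0],
    [[0, 0, -9.5], 0],
    [[0, 0, -10], 0],
  ],
  claw=0,
)

```text
clock: 13.33
tcp_pos: [0.4639, 0.1466, 0.1459]
orientation: [2.293, 2.146, 0.006]
contact_force: [1.3, 0.0, -0.9]
grip_width: 0.0246
```

Run:
```python
from h import *
to([.483,-.303,.18],-4); o=r.get_obs(); print(o["contact_force"],o["grip_width"])
```

```text
tcp [0.4639 0.1466 0.1459] yaz -3.8 tilt -1.0 j7 -0.4 t 13.3333
 shift cm [-44.73   4.9   -3.49] roll 0.004
[ 1.29512215  0.00570574 -0.85989168] 0.02462742768790507
```

Request:
apply_moves(
  moves=[
    [[-0.5, 0.1, -0.5], 0],
    [[-1.5, 0.2, -1], 0],
    [[-3, 0.3, -1.5], 0],
    [[-5, 0.5, -2], 0],
    [[-7.5, 0.8, -2], 0],
    [[-10.2, 1.1, -2], 0],
    [[-13, 1.4, -2], 0],
    [[-15.8, 1.7, -2], 0],
    [[-18.6, 2, -2], 0],
    [[-21.4, 2.3, -2], 0],
  ],
)

```text
clock: 14.17
tcp_pos: [0.4704, -0.0712, 0.1628]
orientation: [-2.294, -2.145, 0.002]
contact_force: [0.7, 0.2, -1.8]
grip_width: 0.0253
```

Request:
apply_moves(
  moves=[
    [[-2.8, 0.3, 0], 0],
    [[-5.6, 0.6, 0], 0],
    [[-8.4, 0.9, 0], 0],
    [[-11.2, 1.2, 0], 0],
    [[-14, 1.5, 0], 0],
    [[-16.8, 1.8, 0], 0],
    [[-19.4, 2.1, 0], 0],
    [[-21.5, 2.3, 0], 0],
    [[-22.8, 2.5, 0], 0],
    [[-23.3, 2.6, 0], 0],
  ],
)

```text
clock: 15.0
tcp_pos: [0.4808, -0.3058, 0.1628]
orientation: [-2.297, -2.142, 0.002]
contact_force: [-0.1, 0.3, -1.4]
grip_width: 0.0251
```

Request:
apply_moves(
  moves=[
    [[0, 0, 0], 0],
    [[0, 0, 0], 0],
    [[0, 0, 0], 0],
  ],
)

```text
clock: 15.25
tcp_pos: [0.4823, -0.3012, 0.1629]
orientation: [-2.29, -2.148, -0.001]
contact_force: [-0.1, 0.5, -0.4]
grip_width: 0.0253
```

Run:
```python
from h import *
to([.483,-.303,.0796],-4); o=r.get_obs(); print(o["contact_force"],o["grip_width"])
im=imaging.grab_frame("top")["frame"]; g=imaging.grab_frame("side")["frame"]
cv2.imwrite("pics/p.png",np.hstack([cv2.resize(im[220:360,390:540],(386,360)),cv2.resize(g[130:260,260:400],(388,360))]))
```

```text
tcp [ 0.4823 -0.3012  0.1629] yaz -3.7 tilt -1.0 j7 0.59 t 15.25
 shift cm [-0.18  0.09  8.33] roll 0.006
[-0.10279304  0.45482916 -0.44115724] 0.025269103254536587
```

View pics/p.png

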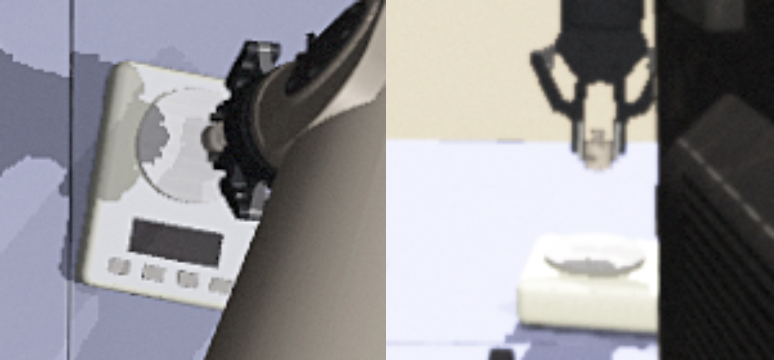

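The weight is held upright between the tips, with the side view showing it at column 598 and the pan's centre at about 597. I'll lower it.

Request:
apply_moves(
  moves=[
    [[0, 0, 0.6], 0],
    [[-0.1, 0, 1.8], 0],
    [[-0.1, 0.1, 3.2], 0],
    [[-0.1, 0.1, 4.6], 0],
    [[-0.1, 0.1, 5.8], 0],
    [[-0.1, 0.1, 6.8], 0],
    [[-0.1, 0.1, 7.4], 0],
    [[-0.1, 0.1, 7.7], 0],
    [[-0.1, 0.1, 7.8], 0],
    [[-0.1, 0.1, 7.8], 0],
  ],
)

```text
clock: 16.18
tcp_pos: [0.4832, -0.3043, 0.0854]
orientation: [2.293, 2.147, 0.0]
contact_force: [0.7, -0.2, -1.7]
grip_width: 0.025
```

Request:
apply_moves(
  moves=[
    [[0, 0, 0.1], 0],
    [[0, 0, 0.2], 0],
    [[0, 0, 0.3], 0],
    [[0, 0, 0.4], 0],
    [[0, 0, 0.4], 0],
    [[0, 0, 0.4], 0],
  ],
)

```text
clock: 16.68
tcp_pos: [0.4831, -0.304, 0.0813]
orientation: [-2.294, -2.147, -0.0]
contact_force: [-0.6, -0.3, -2.1]
grip_width: 0.0248
```

Request:
apply_moves(
  moves=[
    [[0, 0, 0.05], 0],
    [[0, 0, 0.1], 0],
    [[0, 0, 0.15], 0],
    [[0, 0, 0.2], 0],
    [[0, 0, 0.2], 0],
    [[0, 0, 0.2], 0],
  ],
)

```text
clock: 17.18
tcp_pos: [0.4831, -0.3041, 0.0797]
orientation: [2.294, 2.147, 0.0]
contact_force: [-2.0, 0.8, 5.3]
grip_width: 0.0252
```

The wrist force turned upward (+5.3 N) at the expected height, so the weight is touching the pan. I'll open and withdraw straight up.

Request:
apply_moves(
  moves=[
    [[0, 0, 0], 0],
    [[0, 0, 0], 0],
    [[0, 0, 0], 0],
    [[0, 0, 0], 0],
    [[0, 0, 0], 0],
    [[0, 0, 0], 0],
  ],
  claw=0.6,
)

```text
clock: 17.68
tcp_pos: [0.4831, -0.3041, 0.0792]
orientation: [-2.294, -2.147, 0.0]
contact_force: [-0.9, -0.5, 0.7]
grip_width: 0.0515
```

Request:
apply_moves(
  moves=[
    [[0, 0, -0.3], 0],
    [[0, 0, -1], 0],
    [[0, 0, -2.5], 0],
    [[0, 0, -4.5], 0],
    [[0, 0, -7], 0],
    [[0, 0, -9], 0],
    [[0, 0, -11], 0],
    [[0, 0, -12], 0],
  ],
)

```text
clock: 18.35
tcp_pos: [0.484, -0.3049, 0.2024]
orientation: [2.291, 2.144, 0.003]
contact_force: [-0.4, -1.2, 0.2]
grip_width: 0.0512
```

Request:
apply_moves(
  moves=[
    [[1, 0, 0], 0],
    [[3, 0, 0], 0],
    [[6, 0, 0], 0],
    [[9, 0, 0], 0],
    [[12, 0, 0], 0],
    [[14, 0, 0], 0],
    [[15, 0, 0], 0],
    [[15, 0, 0], 0],
    [[15, 0, 0], 0],
  ],
)

```text
clock: 19.1
tcp_pos: [0.4926, -0.1546, 0.1988]
orientation: [-2.293, -2.147, 0.001]
contact_force: [0.7, -1.1, 0.3]
grip_width: 0.051
```

Run:
```python
from h import *
o=r.get_obs(); print(o["clock"],o["tcp_pos"],o["contact_force"],abs(o["qvel"]).max())
im=imaging.grab_frame("top")["frame"]; g=imaging.grab_frame("side")["frame"]
a=cv2.resize(im[150:310,170:510],(765,360)); b=cv2.resize(g[190:340,200:360],(240,225))
b2=cv2.resize(g[200:260,290:370],(300,225)); z=np.zeros((225,225,3),np.uint8)
cv2.imwrite("pics/end.png",np.vstack([a,np.hstack([b,b2,z])]))
```

```text
19.1 [ 0.49263775 -0.15455164  0.19882901] [ 0.65766204 -1.12584664  0.25949829] 0.025813102343575995
```

View pics/end.png

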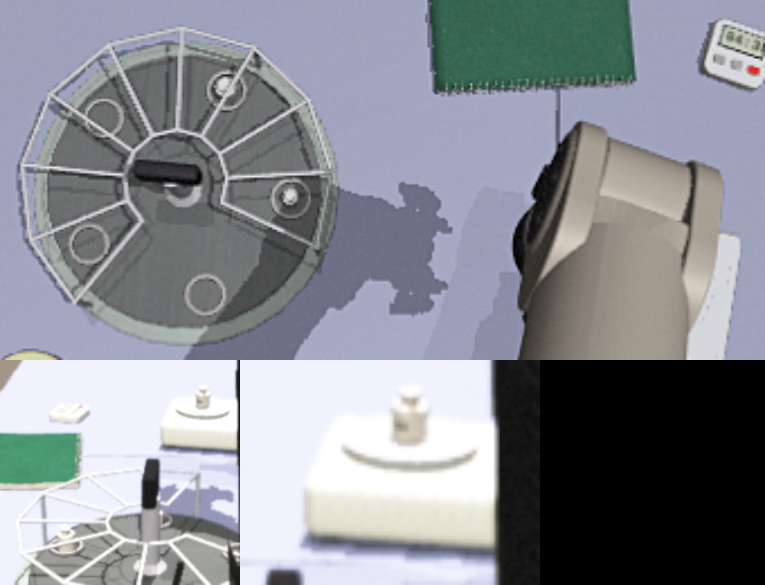

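The large weight stands upright near the pan's centre, at lower-right crop (408,418). The other two stand in their pockets at (225,86) and (290,195) in the top crop, and the gripper is clear of everything.

```bash
python3 -c "
from bench import r
print(r.hand_in())"
```

```text
the job is handed in; nothing more can be done
None
```

The largest weight now stands upright on the balance pan, and I handed the job in at about 19 s of the 48 s allowed. The hand-in reports no verdict, so my evidence is the readings and pictures below.

- **Choosing the weight:** In the side view the left weight measured about 27 mm wide and the right one about 21 mm, so I took the left one. It started about 84° off the gap.
- **Turning the carousel:** I gripped the knob and turned it +84° with smooth speed-up and slow-down. The top view then showed the weight within a few millimetres of where the middle of the gap should be.
- **Lifting and placing:** The fingers closed to about 25 mm, as expected for a 26 mm weight. I carried it across, lowered it until the wrist force turned upward (+5.3 N) at the expected height, then opened and withdrew.

**Last checks:** The final side picture shows the weight upright near the middle of the pan. The final top picture shows the other two weights still in their pockets. The gripper stands 150 mm aside, touching nothing.

**Disagreements:**
- The knob was about 3 mm off its camera position when gripped. I corrected for this before turning and again when aiming at the weight.
- The wrist force read about +6 N upward as the fingers closed on the weight, so a fingertip may have brushed the collar. The lift itself was clean.
- The arm hid the pan from the top camera in the last picture, so the final placing was checked only from the side.

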